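# Stack the filters on the carrier plate and hold the cleaner's sprung lid at its green mark

## Task

Get the camera filters ready for cleaning: lay the large dark filter flat in the middle of the blue carrier plate and the smaller amber filter flat on top of it, both let go and centred inside the plate's white ring. Then lift the filter cleaner's sprung lid by its handle until the orange pointer stands at the green mark, never as far as the red one, and finish while still holding the lid there, so that a colleague can slide the plate in. Leave the mug and the sticky-note pad where they are.

Things in the scene. Friction and masses are not known exactly. Their poses are not given: they have to be found in the camera images.
- cleaner: Filter cleaner, fixed to the worktop: white open-topped case, 160 deep (x) by 150 wide (y) by 70 mm high, covered by a grey lid 8 mm thick. Origin: centre of the underside; its x axis points from the front (the handle side) to the hinge at the back, z up. A white angle scale, standing at most 110 mm above the lid's axis, is fixed along the rear half of its right side (y = -76 to -90 mm, with the pointer in front of it to -93 mm).
- lid_hinge (a point): Point on the lid's hinge axis, at its middle: cleaner x = +80, y = 0, z = 74 mm. The axis is the cleaner's y axis; the point has the cleaner's axes.
- lid_handle (a point): Middle of the lid's black handle, a round bar 12 mm thick along the cleaner's y, on two posts 76 mm apart (64 mm free between them), near the lid's front edge. With the lid shut it is 145 mm in front of the hinge axis and 36 mm above it; it moves with the lid on an arc of 149 mm radius. 26 mm free between the bar and the lid, which reaches 15 mm farther forward than the bar's axis. The point has the lid's axes.
- cleaner_lid (a joint): Lid angle in rad: 0 shut, growing as the front rises; stop at 1.25. A spring pulls it shut (about 0.6 N m at 0 and 1.05 N m at 0.6 rad with its weight, so about 4 to 8 N at the handle); let go, it claps shut. An orange pointer on the lid's right side moves over the scale: thin black marks at 0, 0.2, 0.4 and 0.8, broad green mark at 0.60, broad red mark at 1.00.
- plate: Carrier plate, loose: blue round plate 110 mm in diameter, 8 mm thick, 0.4 kg, with a white ring painted round its middle (inner diameter 70, outer 74 mm). Origin: centre of the underside, z up.
- dark_filter: Large filter: black round disc with nearly black glass, 54 mm in diameter, 12 mm thick, 60 g, lying flat. Origin: centre of the underside, z up.
- amber_filter: Small filter: black-rimmed round disc with amber glass, 46 mm in diameter, 12 mm thick, 60 g, lying flat. Origin: centre of the underside, z up.
- roll_carton: White carton, fixed to the worktop to the right of the cleaner and beyond the filters: 190 mm deep along world x, 150 mm wide along world y, 170 mm high; its front face is about 95 mm nearer the robot than its origin. Keep the hand clear of it. Origin: centre of the underside.
- magazine_file: Black magazine file full of papers, fixed to the left of the plate, in front and to the left of the cleaner: 250 mm long along its own x, 107 mm wide; 120 mm high at its right-hand end (own -x, nearest the plate), 270 mm at the left. Keep the hand clear of it. Origin: centre of the underside.
- mug: Orange mug, 81 x 113 x 101 mm, a bystander. Origin: centre of the underside.
- sticky_pad: Yellow sticky-note pad, 76 x 76 x 14 mm, a bystander. Origin: centre of the underside.

How it is judged:
By the outcome, as a careful person would: the job done as asked, in the order asked, and still so for the second after the job is handed in, while the arm keeps its last pose, push and grip.
It also fails if it takes over 61 s, if anything falls off the work surface, if the arm or the gripper's body presses on something with over 40 N, if the wrist force passes 120 N, or if a joint passes its speed limit or range.

## Robot

A 6-joint arm with a two-finger parallel gripper is mounted at the origin on the work surface; the furniture and walls round the work are solid. World frame = base frame: x ahead of the robot, y to its left, z up, the work surface at z = 0. Lengths are in m, angles in rad, forces in N, time in s.
With the tool pointing down it reaches from about 0.375 to 0.975 m from the base axis. Payload 3.8 kg.
Tool frame: the origin (TCP) lies at the very end of the fingers, on their centre line; the grasp point (between the pads) lies 19 mm behind it; z points along the fingers, y is the line along which they close (so a half turn about z gives the same grasp; the last joint's range is limited). The gripper opens to 85 mm and grips with 20 to 120 N. Pads are 22 mm wide; open, the fingers measure 114 mm over their backs; the gripper's body (76 mm by 85 mm) begins 54 mm behind the grasp point. The pads swing forward as they close: fully open they stand 13 mm farther back than shut.
Start: joints at [-1.138, 0.264, 1.604, -0, 1.274, -0.037], TCP at [0.306, -0.602, 0.231] pointing down, gripper open.
Joint ranges: [-2.63, 2.63], [-0.94, 2.18], [0.31, 2.57], [-1.31, 4.45], [0, 2.66], [-2.55, 2.55]. Speed limits (rad/s): [2.57, 2.57, 3.14, 3.14, 3.14, 3.14].

## Interface

Orientations are given as a rotation vector (axis times angle).
In Python, from workcell import monitor, viewer, workorder gives the robot as it stands.
- The arm moves only by the tool jog_arm, never from a script. Its argument "commands" is a list of rows, each an object with "travel": the shift along the tool's x, y, z in mm, a list of three; "rot": the turn, a rotation vector about the tool's x, y, z in degrees, a list of three; "claw": the closure in counts, from 0 (fully open) to 255 (shut). A call has exactly 5 rows; each row shifts and turns the commanded pose from where the row before left it, along the tool's axes as they then stand; what a row does not reach is not made up. A row lasts 1/10 s, in which the tool goes at most 50 mm and 8.59 degrees, less where a joint would pass 70% of its speed; a pose out of reach is approached as far as the arm can. A call is refused whole if a number of a shift passes 50 or a number of a turn 8.59, either way. A call with a gripper value outside its range is refused whole. The fingers move at their own pace and stop on an object; "force" is the grip in N (left out, the last holds). Time passes only in rows, so rows that do not move let the fingers close, or fill a call up. It gives the time, the measured TCP pose, the force, the opening and the grip force at its end, in the units of the state.
- monitor.read_state(): the state, without advancing time (a new reading comes with each control period).
- viewer.read_camera(name): name is "scene" or "top" or "wrist"; returns a dict with "color" (400x640x3 uint8, blue, green, red), "camera_matrix" (3x3 intrinsics, pixels), "R" (3x3) and "t" (3): a world point X has camera coordinates R X + t. Camera axes: x right, y down, z forward; pixel columns grow to the right and rows downward; lengths in m; the calibration is good to about 2 mm. A picture is of the moment at which its call begins. There is no depth.
- workorder.finish_job(): hands the job in; it is judged then, once.
The state is a dict: "time": time; "q": joint angles; "joint_vel": joint speeds; "joint_torque": joint torques, N m; "tool_pos": TCP position; "tcp_rot": TCP orientation; "wrist_force": force on the tool from outside, world axes, zero at the start; "torque": the same for the moment, N m; "width": opening from 0.0 (shut) to 1.0 (fully open); "grip_force": force on a finger pad.
Only numpy, scipy, OpenCV 4.12 (cv2) and the standard library are available. Lean on these libraries where they do the work, as an engineer would, in place of code of your own. Each camera call takes 0.05 s, during which the arm holds its last target. There are 200 camera calls.

## Working session

There is one attempt and no reset: what is moved stays moved. The work goes in short steps, Python scripts to look and compute and a tool call to move; the robot and the scene stay as the last step left them, time stands still between calls to the robot, and variables do not carry over. Pictures are saved under pics/ and viewed, at most 11 in all, crops included, and the job is handed in when it is done.

Besides the shell and the picture viewer there is one more tool, called after ">>>" as a command line: name --argument value ..., lists and objects as JSON in quotes. jog_arm: Moves the arm, as the interface text tells. Its arguments: {"type":"object","properties":{"commands":{"type":"array","items":{"type":"object","properties":{"travel":{"type":"array","items":{"type":"number"}},"rot":{"type":"array","items":{"type":"number"}},"claw":{"type":"number"}}}},"force":{"type":"number"}},"required":["commands"]}

```bash
ls; mkdir -p pics; cat > h.py <<'E'
import numpy as np, cv2
from workcell import monitor, viewer, workorder
def cam(n):
    c=viewer.read_camera(n); return c
def ray(c,u,v,z):
    K,R,t=map(np.array,(c["camera_matrix"],c["R"],c["t"]))
    d=R.T@np.linalg.solve(K,[u,v,1.]); o=-R.T@t
    return o+d*(z-o[2])/d[2]
def proj(c,X):
    p=np.array(c["camera_matrix"])@(np.array(c["R"])@np.array(X)+np.array(c["t"])); return p[:2]/p[2]
E
python3 - <<'E'
from h import *
import pickle
a=[cam(n) for n in("scene","top","wrist")]
pickle.dump(a,open("c0.pkl","wb"))
for n,c in zip("stw",a): cv2.imwrite(f"pics/{n}0.png",c["color"]); print(-np.array(c["R"]).T@c["t"], np.array(c["R"])[2])
print(monitor.read_state())
E
```

```text
pics
[ 0.50484469 -0.56003691  1.10392559] [ 0.07747995  0.5299328  -0.8444928 ]
[0.502887   0.07852904 1.30792032] [ 0.06902032  0.0013282  -0.99761437]
[ 0.36946972 -0.56914941  0.37296078] [-0.25036144 -0.12435749 -0.96013247]
{'time': 0.15, 'q': array([-1.13787775e+00,  2.64581409e-01,  1.60504507e+00, -5.35602635e-06,
        1.27371312e+00, -3.68956767e-02]), 'joint_vel': array([-0.00086076, -0.00324498, -0.00374952,  0.00152732,  0.00135976,
        0.00131629]), 'joint_torque': array([ 3.59506403e-04, -5.15905488e+01, -3.67959273e+01, -1.35822856e-05,
        8.07808450e-03,  9.74692711e-06]), 'tool_pos': array([ 0.30534979, -0.60135497,  0.23025539]), 'tcp_rot': array([-3.05364643e+00, -7.30818031e-01,  5.47403505e-04]), 'wrist_force': array([-0.80921874,  0.59189263,  0.87101887]), 'torque': array([-0.03441316,  0.02893177, -0.02415139]), 'grip_force': 0.0, 'width': 0.9980105834427915}
```

View pics/t0.png

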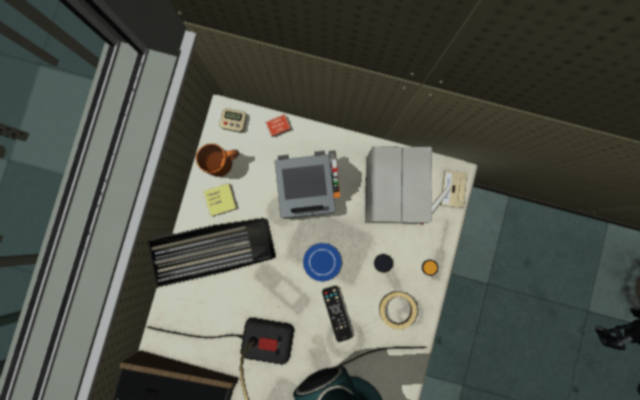

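View pics/s0.png

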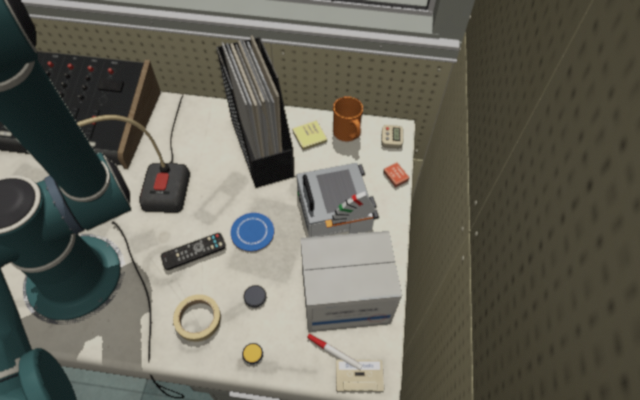

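The top view shows the plate at (323,262), dark filter (383,263), amber filter (430,268), cleaner lid about (306,185) with its handle at (309,209), and carton about (398,185). The scene view shows the plate at (253,232), dark filter (255,296), amber filter (253,354), and the scale at about (350,210).

```bash
cat >> h.py <<'E'
def blob(c,lo,hi,roi,mn=30):
    u0,v0,u1,v1=roi
    h=cv2.cvtColor(c["color"],cv2.COLOR_BGR2HSV)[v0:v1,u0:u1]
    m=cv2.inRange(h,np.array(lo),np.array(hi))
    cs,_=cv2.findContours(m,cv2.RETR_EXTERNAL,cv2.CHAIN_APPROX_NONE)
    k=max(cs,key=cv2.contourArea)
    (x,y),ax,an=cv2.fitEllipse(cv2.convexHull(k))
    return x+u0,y+v0,ax,cv2.contourArea(k)
E
python3 - <<'E'
from h import *
import pickle
s,t,w=pickle.load(open("c0.pkl","rb"))
def go(n,lo,hi,rt,rs,z):
    for nm,c,r in(("top",t,rt),("scene",s,rs)):
        b=blob(c,lo,hi,r); print(n,nm,np.round(b[0:2],1),np.round(b[2],1),np.round(ray(c,b[0],b[1],z),4))
go("plate",(95,120,40),(125,255,255),(295,235,350,290),(220,200,285,260),.008)
go("dark",(0,0,0),(180,255,80),(365,245,400,280),(235,278,275,315),.010)
go("amber",(10,120,60),(35,255,255),(415,252,445,285),(235,335,272,370),.012)
im=cv2.resize(t["color"][140:230,260:450],None,fx=4,fy=4,interpolation=cv2.INTER_CUBIC)
cv2.imwrite("pics/tc.png",im)
E
```

```text
plate top [322.  261.6] [36.6 37.2] [0.4226 0.07   0.008 ]
plate scene [251.9 231.6] [36.6 42.1] [0.4242 0.0698 0.008 ]
dark top [383.3 262.8] [17.5 18.6] [ 0.42   -0.1036  0.01  ]
dark scene [254.9 298.6] [16.8 20.3] [ 0.4226 -0.1085  0.01  ]
amber top [429.9 267.2] [14.  14.5] [ 0.4081 -0.2346  0.012 ]
amber scene [252.  352.9] [17.9 18.8] [ 0.4101 -0.233   0.012 ]
```

View pics/tc.png

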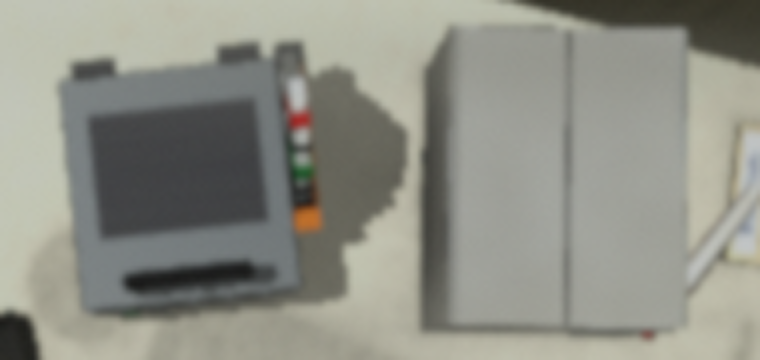

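The crop shows the lid corners at (62,82), (285,60), (298,285), (85,310) and the handle bar running from (125,282) to (275,271).

```bash
python3 - <<'E'
from h import *
import pickle
s,t,w=pickle.load(open("c0.pkl","rb"))
P=[ray(t,260+u/4,140+v/4,.078) for u,v in[(62,82),(282,60),(298,287),(85,311)]]
for p in P: print(np.round(p,4))
print("c",np.mean(P,0)[:2])
for a,b in((0,1),(1,2),(3,2),(0,3)):
    d=P[b]-P[a]; print(np.linalg.norm(d),np.degrees(np.arctan2(d[1],d[0])))
h=[ray(t,260+u/4,140+v/4,.110) for u,v in[(125,284),(255,270),(275,271),(192,277)]]
for x in h: print(np.round(x,4))
for u,v in[(450,28),(685,28),(685,325),(450,325)]: print("carton",np.round(ray(t,260+u/4,140+v/4,.17),3))
for u,v in[(274,258),(266,219),(150,242),(157,284)]: print("file",np.round(ray(t,u,v,.12),3))
# handle in scene
im=cv2.resize(s["color"][150:250,285:395],None,fx=6,fy=6,interpolation=cv2.INTER_CUBIC)
cv2.imwrite("pics/sc.png",im)
E
```

```text
[0.7004 0.1978 0.078 ]
[0.7159 0.0479 0.078 ]
[0.561  0.0369 0.078 ]
[0.5444 0.1808 0.078 ]
c [0.63040211 0.11584156]
0.1506830007594028 -84.09915454372118
0.15527209988651589 -175.9616584790934
0.14481409958398075 -83.42207400383079
0.15690354774816132 -173.7951533621503
[0.5612 0.1519 0.11  ]
[0.5706 0.0663 0.11  ]
[0.57   0.0532 0.11  ]
[0.5659 0.1078 0.11  ]
carton [ 0.721 -0.056  0.17 ]
carton [ 0.721 -0.204  0.17 ]
carton [ 0.533 -0.202  0.17 ]
carton [ 0.533 -0.055  0.17 ]
file [0.439 0.195 0.12 ]
file [0.54  0.217 0.12 ]
file [0.479 0.518 0.12 ]
file [0.371 0.497 0.12 ]
```

View pics/sc.png

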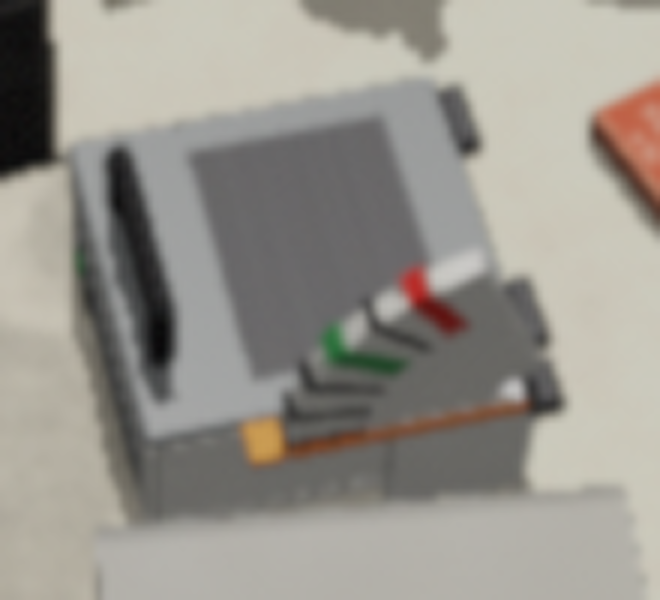

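The scene crop agrees with the top view: handle bar at crop (115,155) to (165,365), green mark at (365,355), red at (430,295), and the pointer at the bottom of the scale. Cleaner yaw is about 5.8° and the handle is at about (0.566, 0.108, 0.110). I'll square the tool (y along world x) and move over the dark filter.

>>> jog_arm --commands '[{"rot":[0,0,-8.59]},{"rot":[0,0,-8.59]},{"rot":[0,0,-8.59]},{"rot":[0,0,-8.59]},{"rot":[0,0,-8.59]}]'

```text
$.commands[0]: bad value
```

>>> jog_arm --commands '[{"rot":[0,0,-8.59]},{"rot":[0,0,-8.59]},{"rot":[0,0,-3]},{"travel":[40,10,7]},{"travel":[41,10,7]}]'

```text
$.commands[0]: bad value
```

>>> jog_arm --commands '[{"travel":[41,10,7]},{"travel":[41,10,7]},{"travel":[41,10,7]},{"travel":[41,10,7]},{"travel":[41,10,7]}]'

```text
$.commands[0]: bad value
```

>>> jog_arm --commands '[{"travel":[41,10,7]},{"travel":[41,10,7]},{"travel":[41,10,7]},{"travel":[41,10,7]},{"travel":[41,8,7]}]'

```text
$.commands[0]: bad value
```

>>> jog_arm --commands '[{},{},{},{},{"claw":50}]'

```text
$.commands[0]: bad value
```

```bash
python3 - <<'E'
from h import *
c=cam("wrist");cv2.imwrite("pics/w1.png",c["color"])
import pickle;pickle.dump(c,open("w1.pkl","wb"))
s=monitor.read_state();print(s["time"],s["tool_pos"],s["tcp_rot"],s["width"],s["q"])
for X in[(.421,-.106,.012),(.423,.07,.008),(.409,-.234,.012)]: print(proj(c,X))
E
```

```text
0.2 [ 0.30537746 -0.60146949  0.23044279] [-3.05397924e+00 -7.30827489e-01  4.42195909e-04] 0.9993919152296976 [-1.13791259e+00  2.64470853e-01  1.60483608e+00 -3.67112377e-06
  1.27369998e+00 -3.68875352e-02]
[ -75.5058139 -155.9652253]
[-274.1007604  -267.99723956]
[ 53.29333005 -70.55319994]
```

View pics/w1.png

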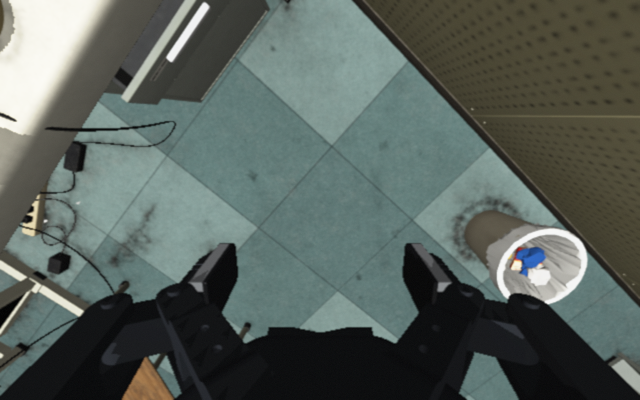

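The moves were refused because every row needs all three fields, so the arm has not moved. The picture shows the fingers at (215,270) and (425,270) over the floor beside the table. I'll send them again in full.

>>> jog_arm --commands '[{"travel":[0,0,0],"rot":[0,0,-8.59],"claw":0},{"travel":[0,0,0],"rot":[0,0,-8.59],"claw":0},{"travel":[0,0,0],"rot":[0,0,-8.59],"claw":0},{"travel":[0,0,0],"rot":[0,0,-8.59],"claw":0},{"travel":[0,0,0],"rot":[0,0,-8.59],"claw":0}]'

```text
time: 0.7
tool_pos: [0.3055, -0.6017, 0.2309]
tcp_rot: [-2.57, -1.807, -0.0]
wrist_force: [-0.5, -0.4, -0.8]
width: 0.997
grip_force: 0.0
```

>>> jog_arm --commands '[{"travel":[0,0,0],"rot":[0,0,-8.59],"claw":0},{"travel":[0,0,0],"rot":[0,0,-8.59],"claw":0},{"travel":[0,0,0],"rot":[0,0,-3],"claw":0},{"travel":[40,10,7],"rot":[0,0,0],"claw":0},{"travel":[41,10,7],"rot":[0,0,0],"claw":0}]'

```text
time: 1.2
tool_pos: [0.3254, -0.5208, 0.2168]
tcp_rot: [2.223, 2.22, 0.0]
wrist_force: [0.6, 0.1, -0.9]
width: 0.998
grip_force: 0.0
```

>>> jog_arm --commands '[{"travel":[41,10,7],"rot":[0,0,0],"claw":0},{"travel":[41,10,7],"rot":[0,0,0],"claw":0},{"travel":[41,10,7],"rot":[0,0,0],"claw":0},{"travel":[41,10,7],"rot":[0,0,0],"claw":0},{"travel":[41,10,7],"rot":[0,0,0],"claw":0}]'

```text
time: 1.7
tool_pos: [0.3753, -0.3141, 0.1819]
tcp_rot: [2.221, 2.222, 0.0]
wrist_force: [0.8, 0.4, -0.2]
width: 1.005
grip_force: 0.0
```

>>> jog_arm --commands '[{"travel":[41,10,7],"rot":[0,0,0],"claw":0},{"travel":[41,10,7],"rot":[0,0,0],"claw":0},{"travel":[41,10,7],"rot":[0,0,0],"claw":0},{"travel":[41,10,7],"rot":[0,0,0],"claw":20},{"travel":[41,8,7],"rot":[0,0,0],"claw":40}]'

```text
time: 2.2
tool_pos: [0.4234, -0.1091, 0.1472]
tcp_rot: [2.22, 2.222, 0.001]
wrist_force: [0.9, 0.9, 0.1]
width: 0.847
grip_force: 0.0
```

>>> jog_arm --commands '[{"travel":[0,0,0],"rot":[0,0,0],"claw":50},{"travel":[0,0,0],"rot":[0,0,0],"claw":50},{"travel":[0,0,0],"rot":[0,0,0],"claw":50},{"travel":[0,0,0],"rot":[0,0,0],"claw":50},{"travel":[0,0,0],"rot":[0,0,0],"claw":50}]'

```text
time: 2.7
tool_pos: [0.4232, -0.112, 0.1475]
tcp_rot: [2.223, 2.22, 0.0]
wrist_force: [0.1, -0.3, 0.3]
width: 0.805
grip_force: 0.0
```

```bash
python3 - <<'E'
from h import *
c=cam("wrist");cv2.imwrite("pics/w2.png",c["color"])
import pickle;pickle.dump(c,open("w2.pkl","wb"))
s=monitor.read_state();print(s["time"],s["tool_pos"],s["tcp_rot"],s["width"],s["q"])
for X in[(.421,-.106,.012),(.423,.07,.008),(.409,-.234,.012)]: print(proj(c,X))
E
```

```text
2.75 [ 0.42314072 -0.11186807  0.14747443] [2.22258875e+00 2.21982063e+00 1.08479832e-04] 0.8012800161802742 [-3.15312333e-01 -1.24713580e-01  2.17939747e+00 -1.01724623e-04
  1.08657954e+00 -3.14018767e-01]
[316.94491542 181.62776208]
[318.47230147 -19.96742562]
[306.92697686 290.63638707]
```

View pics/w2.png

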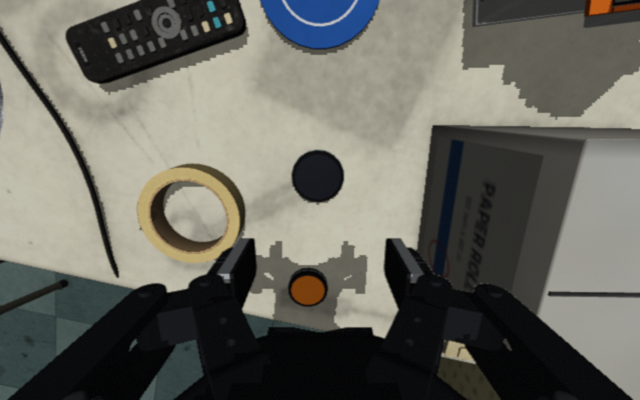

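The wrist view shows the dark filter at (318,176), the amber at (308,288), the plate at (320,0), and the carton to the right.

```bash
python3 - <<'E'
from h import *
import pickle
c=pickle.load(open("w2.pkl","rb"))
b=blob(c,(0,0,0),(180,255,75),(285,140,350,212)); print(b,ray(c,b[0],b[1],.008))
b=blob(c,(5,120,60),(35,255,255),(285,268,330,310)); print(b,ray(c,b[0],b[1],.012))
print(ray(c,320,0,.008))
E
```

```text
(317.3201675415039, 176.02756881713867, (51.30384063720703, 52.06123352050781), 2032.5) [ 0.42136871 -0.10104564  0.008     ]
(307.3413429260254, 289.7713165283203, (28.942363739013672, 33.49398422241211), 732.5) [ 0.40949004 -0.23285868  0.012     ]
[0.42429087 0.055217   0.008     ]
```

>>> jog_arm --commands '[{"travel":[9,-2,20],"rot":[0,0,0],"claw":50},{"travel":[0,0,45],"rot":[0,0,0],"claw":50},{"travel":[0,0,45],"rot":[0,0,0],"claw":50},{"travel":[0,0,26],"rot":[0,0,0],"claw":50},{"travel":[0,0,10],"rot":[0,0,0],"claw":50}]' --force 30

```text
time: 3.25
tool_pos: [0.4183, -0.1015, -0.0016]
tcp_rot: [-2.218, -2.217, 0.004]
wrist_force: [0.3, 0.9, 0.0]
width: 0.805
grip_force: 0.0
```

>>> jog_arm --commands '[{"travel":[0,0,0],"rot":[0,0,0],"claw":60},{"travel":[0,0,0],"rot":[0,0,0],"claw":80},{"travel":[0,0,0],"rot":[0,0,0],"claw":110},{"travel":[0,0,0],"rot":[0,0,0],"claw":130},{"travel":[0,0,0],"rot":[0,0,0],"claw":130}]' --force 30

```text
time: 3.75
tool_pos: [0.423, -0.1025, 0.0034]
tcp_rot: [2.218, 2.22, 0.002]
wrist_force: [-1.5, -0.5, 7.4]
width: 0.602
grip_force: 31.3
```

>>> jog_arm --commands '[{"travel":[0,0,-20],"rot":[0,0,0],"claw":130},{"travel":[0,0,-30],"rot":[0,0,0],"claw":130},{"travel":[30,0,0],"rot":[0,0,0],"claw":130},{"travel":[40,0,0],"rot":[0,0,0],"claw":130},{"travel":[40,0,0],"rot":[0,0,0],"claw":130}]'

```text
time: 4.25
tool_pos: [0.4224, 0.009, 0.053]
tcp_rot: [2.221, 2.218, 0.005]
wrist_force: [0.2, -0.2, -0.6]
width: 0.598
grip_force: 31.6
```

>>> jog_arm --commands '[{"travel":[40,0,0],"rot":[0,0,0],"claw":130},{"travel":[20,0,0],"rot":[0,0,0],"claw":130},{"travel":[2,0,0],"rot":[0,0,0],"claw":130},{"travel":[0,0,0],"rot":[0,0,0],"claw":130},{"travel":[0,0,0],"rot":[0,0,0],"claw":130}]'

```text
time: 4.75
tool_pos: [0.4213, 0.0696, 0.0516]
tcp_rot: [2.22, 2.222, 0.001]
wrist_force: [0.1, -1.0, 0.0]
width: 0.602
grip_force: 31.6
```

```bash
python3 - <<'E'
from h import *
c=cam("wrist");t=cam("top");s=cam("scene");cv2.imwrite("pics/w3.png",c["color"])
import pickle;pickle.dump((s,t,c),open("w3.pkl","wb"))
q=monitor.read_state();print(q["time"],q["tool_pos"],q["width"],q["grip_force"])
E
```

```text
4.9 [0.42111092 0.0693077  0.05134463] 0.604254357059442 31.62228975445032
```

View pics/w3.png

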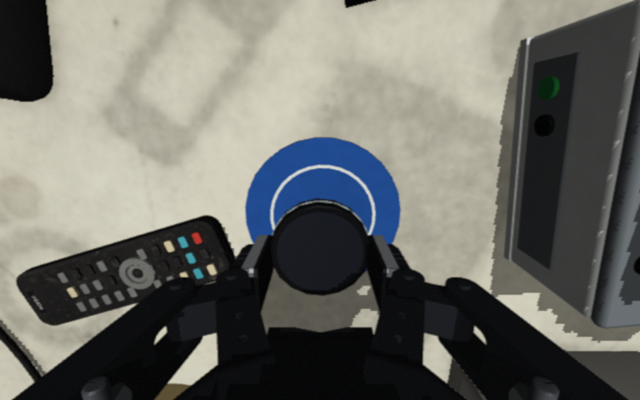

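Wrist view: the dark filter is held level between the pads at (320,248), and the plate and ring are behind it at about (322,210). I'll fit circles on the known planes.

```bash
cat >> h.py <<'E'
from scipy.optimize import least_squares
def circ(c,px,z,r):
    P=np.array([ray(c,u,v,z)[:2] for u,v in px])
    f=least_squares(lambda a:np.hypot(*(P-a).T)-r,P.mean(0)+[0,-.01],loss="soft_l1",f_scale=.001)
    return f.x,np.abs(f.fun).mean()
def arc(m,u0,u1):
    return [(u,np.flatnonzero(m[:,u])[0]) for u in range(u0,u1,2) if m[:,u].any()]
E
python3 - <<'E'
from h import *
import pickle
s,t,c=pickle.load(open("w3.pkl","rb"))
h=cv2.cvtColor(c["color"],cv2.COLOR_BGR2HSV)
m=cv2.inRange(h,(95,120,40),(125,255,255)); m[:100]=0
a=arc(m,252,395); print("plate",circ(c,a,.008,.055))
w=cv2.inRange(h,(0,0,150),(180,60,255)); w[:155]=0; w[225:]=0
a=arc(w,278,368); print("ring",circ(c,a,.008,.037))
d=cv2.inRange(h,(0,0,0),(180,255,70)); d[:195]=0
a=arc(d,285,356); print("disc",circ(c,a,.048,.027),circ(c,a,.060,.027),a[::6])
E
```

```text
plate (array([0.42383824, 0.07115815]), np.float64(0.0002520385223871906))
ring (array([0.4238572 , 0.07170442]), np.float64(0.00013425611743633954))
disc (array([0.42222774, 0.06911563]), np.float64(0.0008541612277383075)) (array([0.42226863, 0.07253866]), np.float64(0.0009061129992293147)) [(285, np.int64(215)), (297, np.int64(207)), (309, np.int64(204)), (321, np.int64(199)), (333, np.int64(200)), (345, np.int64(209))]
```

>>> jog_arm --commands '[{"travel":[1,1.5,10],"rot":[0,0,0],"claw":130},{"travel":[0,0,15],"rot":[0,0,0],"claw":130},{"travel":[0,0,10],"rot":[0,0,0],"claw":130},{"travel":[0,0,5],"rot":[0,0,0],"claw":130},{"travel":[0,0,0],"rot":[0,0,0],"claw":130}]'

```text
time: 5.4
tool_pos: [0.4221, 0.071, 0.0107]
tcp_rot: [-2.22, -2.221, 0.002]
wrist_force: [-0.3, 0.6, -1.0]
width: 0.598
grip_force: 34.8
```

```bash
python3 - <<'E'
from h import *
q=monitor.read_state();print(q["time"],q["tool_pos"],q["width"],q["wrist_force"])
E
```

```text
5.4 [0.42205545 0.07096526 0.01074841] 0.5980611548780168 [-0.2661842   0.63608739 -0.98119296]
```

>>> jog_arm --commands '[{"travel":[0,0,1],"rot":[0,0,0],"claw":130},{"travel":[0,0,0],"rot":[0,0,0],"claw":130},{"travel":[0,0,0],"rot":[0,0,0],"claw":60},{"travel":[0,0,0],"rot":[0,0,0],"claw":50},{"travel":[0,0,0],"rot":[0,0,0],"claw":50}]'

```text
time: 5.9
tool_pos: [0.4225, 0.0712, 0.0101]
tcp_rot: [-2.221, -2.222, -0.0]
wrist_force: [-0.0, 0.1, 0.6]
width: 0.805
grip_force: 0.0
```

>>> jog_arm --commands '[{"travel":[0,0,-20],"rot":[0,0,0],"claw":50},{"travel":[0,0,-40],"rot":[0,0,0],"claw":50},{"travel":[-20,0,-30],"rot":[0,0,0],"claw":50},{"travel":[-40,-2,0],"rot":[0,0,0],"claw":50},{"travel":[-40,-2,0],"rot":[0,0,0],"claw":50}]'

```text
time: 6.4
tool_pos: [0.42, -0.0296, 0.102]
tcp_rot: [2.215, 2.223, 0.004]
wrist_force: [-0.7, 0.3, -0.4]
width: 0.801
grip_force: 0.0
```

```bash
cat >> h.py <<'E'
def chk(c,z=.020,r=.027,lo=(0,0,0),hi=(180,255,75)):
    "plate/ring centre and the disc on it, by contours on their planes"
    u,v=map(int,proj(c,(.4235,.071,.01))); R=75
    h=cv2.cvtColor(c["color"],cv2.COLOR_BGR2HSV)
    p=blob(c,(95,100,40),(125,255,255),(max(u-R,0),max(v-R,0),u+R,v+R))
    d=blob(c,lo,hi,(u-35,max(v-40,0),u+35,v+35))
    return np.round(p[:2],1),np.round(p[2]),ray(c,p[0],p[1],.008)[:2],np.round(d[:2],1),np.round(d[2]),ray(c,d[0],d[1],z)[:2]
E
python3 - <<'E'
from h import *
import pickle
c=cam("wrist"); t=cam("top"); q=monitor.read_state();print(q["time"],q["tool_pos"],q["width"])
pickle.dump(c,open("w4.pkl","wb"))
cv2.imwrite("pics/w4.png",c["color"]); print(*chk(c,.016))
b=blob(t,(0,0,0),(180,255,75),(300,240,345,285)); print(b,ray(t,b[0],b[1],.018))
E
```

```text
6.5 [ 0.41878771 -0.03219291  0.10081228] 0.8071936982879562
[323.4  72.8] [138. 149.] [0.42349267 0.07311427] [322.4  75.8] [71. 79.] [0.42263608 0.06996616]
(322.05709648132324, 262.1761283874512, (18.394920349121094, 18.730382919311523), 252.0) [0.42168456 0.0699021  0.018     ]
```

View pics/w4.png

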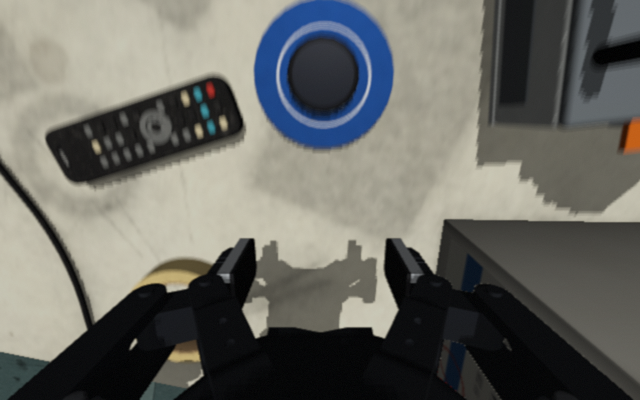

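The dark filter lies inside the ring at about (322,75), concentric to within about 1 mm. Next is the amber filter.

>>> jog_arm --commands '[{"travel":[-40,-2,0],"rot":[0,0,0],"claw":65},{"travel":[-41,-2,0],"rot":[0,0,0],"claw":65},{"travel":[-40,-2,0],"rot":[0,0,0],"claw":65},{"travel":[-40,-2,10],"rot":[0,0,0],"claw":65},{"travel":[-40,-1,20],"rot":[0,0,0],"claw":65}]'

```text
time: 7.0
tool_pos: [0.4113, -0.2317, 0.0714]
tcp_rot: [2.218, 2.22, 0.002]
wrist_force: [0.3, -0.2, -0.3]
width: 0.753
grip_force: 0.0
```

>>> jog_arm --commands '[{"travel":[0,0,15],"rot":[0,0,0],"claw":65},{"travel":[0,0,10],"rot":[0,0,0],"claw":65},{"travel":[0,0,0],"rot":[0,0,0],"claw":65},{"travel":[0,0,0],"rot":[0,0,0],"claw":65},{"travel":[0,0,0],"rot":[0,0,0],"claw":65}]'

```text
time: 7.5
tool_pos: [0.4105, -0.2292, 0.046]
tcp_rot: [2.218, 2.223, 0.001]
wrist_force: [-0.1, 0.1, 0.2]
width: 0.745
grip_force: 0.0
```

```bash
python3 - <<'E'
from h import *
c=cam("wrist"); q=monitor.read_state();print(q["time"],q["tool_pos"],q["width"])
u,v=map(int,proj(c,(.4095,-.2335,.012))); print(u,v)
b=blob(c,(5,120,60),(35,255,255),(u-60,v-60,u+60,v+60)); print(b,ray(c,b[0],b[1],.012))
E
```

```text
7.55 [ 0.41065197 -0.22938445  0.04616108] 0.7428324523787482
317 230
(317.35487365722656, 229.393798828125, (52.97953414916992, 57.10777282714844), 2312.5) [ 0.40953846 -0.2326925   0.012     ]
```

Amber is confirmed at (0.4095, -0.2328). I'll go down onto it and grip.

>>> jog_arm --commands '[{"travel":[-3.5,-1,15],"rot":[0,0,0],"claw":65},{"travel":[0,0,15],"rot":[0,0,0],"claw":65},{"travel":[0,0,10],"rot":[0,0,0],"claw":65},{"travel":[0,0,4],"rot":[0,0,0],"claw":65},{"travel":[0,0,0],"rot":[0,0,0],"claw":80}]'

```text
time: 8.05
tool_pos: [0.4086, -0.2329, 0.001]
tcp_rot: [-2.219, -2.222, 0.0]
wrist_force: [0.2, 0.2, 0.2]
width: 0.69
grip_force: 0.0
```

>>> jog_arm --commands '[{"travel":[0,0,0],"rot":[0,0,0],"claw":100},{"travel":[0,0,0],"rot":[0,0,0],"claw":120},{"travel":[0,0,0],"rot":[0,0,0],"claw":150},{"travel":[0,0,0],"rot":[0,0,0],"claw":150},{"travel":[0,0,0],"rot":[0,0,0],"claw":150}]'

```text
time: 8.55
tool_pos: [0.4094, -0.2336, 0.0023]
tcp_rot: [2.22, 2.222, 0.001]
wrist_force: [0.0, 0.6, 5.9]
width: 0.519
grip_force: 30.1
```

>>> jog_arm --commands '[{"travel":[0,0,-20],"rot":[0,0,0],"claw":150},{"travel":[0,0,-40],"rot":[0,0,0],"claw":150},{"travel":[30,1,-10],"rot":[0,0,0],"claw":150},{"travel":[40,2,0],"rot":[0,0,0],"claw":150},{"travel":[40,2,0],"rot":[0,0,0],"claw":150}]'

```text
time: 9.05
tool_pos: [0.4145, -0.1229, 0.0725]
tcp_rot: [2.221, 2.218, 0.002]
wrist_force: [-0.1, 0.5, -1.0]
width: 0.513
grip_force: 31.0
```

>>> jog_arm --commands '[{"travel":[40,2,0],"rot":[0,0,0],"claw":150},{"travel":[40,2,0],"rot":[0,0,0],"claw":150},{"travel":[40,2,0],"rot":[0,0,0],"claw":150},{"travel":[40,2,0],"rot":[0,0,0],"claw":150},{"travel":[30,1,0],"rot":[0,0,0],"claw":150}]'

```text
time: 9.55
tool_pos: [0.4226, 0.0688, 0.0716]
tcp_rot: [2.219, 2.223, 0.002]
wrist_force: [0.8, 0.1, -0.5]
width: 0.518
grip_force: 31.0
```

>>> jog_arm --commands '[{"travel":[4,0,0],"rot":[0,0,0],"claw":150},{"travel":[0,0,10],"rot":[0,0,0],"claw":150},{"travel":[0,0,0],"rot":[0,0,0],"claw":150},{"travel":[0,0,0],"rot":[0,0,0],"claw":150},{"travel":[0,0,0],"rot":[0,0,0],"claw":150}]'

```text
time: 10.05
tool_pos: [0.4224, 0.0697, 0.0611]
tcp_rot: [-2.222, -2.22, 0.001]
wrist_force: [0.1, -0.2, -0.6]
width: 0.513
grip_force: 31.0
```

```bash
python3 - <<'E'
from h import *
import pickle
c=cam("wrist"); q=monitor.read_state();print(q["time"],q["tool_pos"],q["width"],q["grip_force"])
pickle.dump(c,open("w5.pkl","wb")); cv2.imwrite("pics/w5.png",c["color"])
z=q["tool_pos"][2]+.010
u,v=map(int,proj(c,(*q["tool_pos"][:2],z)))
b=blob(c,(5,120,60),(35,255,255),(u-60,v-60,u+60,v+60)); print(b,ray(c,b[0],b[1],z))
h=cv2.cvtColor(c["color"],cv2.COLOR_BGR2HSV)
m=cv2.inRange(h,(95,120,40),(125,255,255)); m[:80]=0
a=arc(m,255,392); print("plate",circ(c,a,.008,.055))
E
```

```text
10.1 [0.42258516 0.06983122 0.0612205 ] 0.5169037291299226 30.95713754184544
(319.7848434448242, 254.1675262451172, (66.71558380126953, 73.7762451171875), 3790.5) [0.42301816 0.07094677 0.0712205 ]
plate (array([0.42382972, 0.07124325]), np.float64(0.00026393551883612237))
```

>>> jog_arm --commands '[{"travel":[0,1,15],"rot":[0,0,0],"claw":150},{"travel":[0,0,13],"rot":[0,0,0],"claw":150},{"travel":[0,0,7],"rot":[0,0,0],"claw":150},{"travel":[0,0,3],"rot":[0,0,0],"claw":150},{"travel":[0,0,0],"rot":[0,0,0],"claw":150}]'

```text
time: 10.6
tool_pos: [0.4234, 0.0705, 0.0231]
tcp_rot: [-2.221, -2.222, 0.001]
wrist_force: [-0.2, 0.4, -0.5]
width: 0.513
grip_force: 31.0
```

>>> jog_arm --commands '[{"travel":[0,0,1],"rot":[0,0,0],"claw":150},{"travel":[0,0,0.5],"rot":[0,0,0],"claw":150},{"travel":[0,0,0],"rot":[0,0,0],"claw":150},{"travel":[0,0,0],"rot":[0,0,0],"claw":150},{"travel":[0,0,0],"rot":[0,0,0],"claw":150}]'

```text
time: 11.1
tool_pos: [0.4241, 0.0708, 0.0224]
tcp_rot: [2.22, 2.222, 0.001]
wrist_force: [0.6, -0.4, 3.2]
width: 0.514
grip_force: 31.3
```

>>> jog_arm --commands '[{"travel":[0,0,0],"rot":[0,0,0],"claw":75},{"travel":[0,0,0],"rot":[0,0,0],"claw":60},{"travel":[0,0,0],"rot":[0,0,0],"claw":60},{"travel":[0,0,0],"rot":[0,0,0],"claw":60},{"travel":[0,0,-15],"rot":[0,0,0],"claw":60}]'

```text
time: 11.6
tool_pos: [0.4213, 0.0705, 0.0351]
tcp_rot: [-2.218, -2.22, 0.006]
wrist_force: [-0.7, 0.0, 0.1]
width: 0.765
grip_force: 0.0
```

>>> jog_arm --commands '[{"travel":[0,0,-40],"rot":[0,0,0],"claw":60},{"travel":[0,0,-40],"rot":[0,0,0],"claw":60},{"travel":[-35,0,-30],"rot":[0,0,0],"claw":60},{"travel":[-35,0,-30],"rot":[0,0,0],"claw":60},{"travel":[0,0,0],"rot":[0,0,0],"claw":60}]'

```text
time: 12.1
tool_pos: [0.4271, -0.0022, 0.1818]
tcp_rot: [2.218, 2.213, 0.008]
wrist_force: [0.2, 1.5, 0.1]
width: 0.766
grip_force: 0.0
```

```bash
python3 - <<'E'
from h import *
import pickle
c=cam("wrist"); q=monitor.read_state();print(q["time"],q["tool_pos"],q["tcp_rot"],q["width"])
cv2.imwrite("pics/w6.png",c["color"])
print(*chk(c,.032,.023,(5,120,60),(35,255,255)))
print(proj(c,(.566,.108,.116)))
u,v=map(int,proj(c,(.4235,.071,.02)))
big=c["color"][max(v-90,0):v+90,u-90:u+90]; big=cv2.resize(big,None,fx=2.5,fy=2.5)
pad=np.zeros((big.shape[0],800,3),np.uint8); k=cv2.resize(c["color"],(350,219))
pad[:,:big.shape[1]]=big[:,:450]; pad[:219,450:]=k; cv2.imwrite("pics/w6b.png",pad)
pickle.dump(c,open("w6.pkl","wb"))
E
```

```text
12.15 [ 0.42554929 -0.0006683   0.17935066] [2.22121    2.21559884 0.00590746] 0.7635638828155451
[314.3 108.8] [100. 106.] [0.42366892 0.07500843] [315.1 111.4] [40. 41.] [0.42463455 0.07204629]
[522.29118009  54.44524629]
```

View pics/w6b.png

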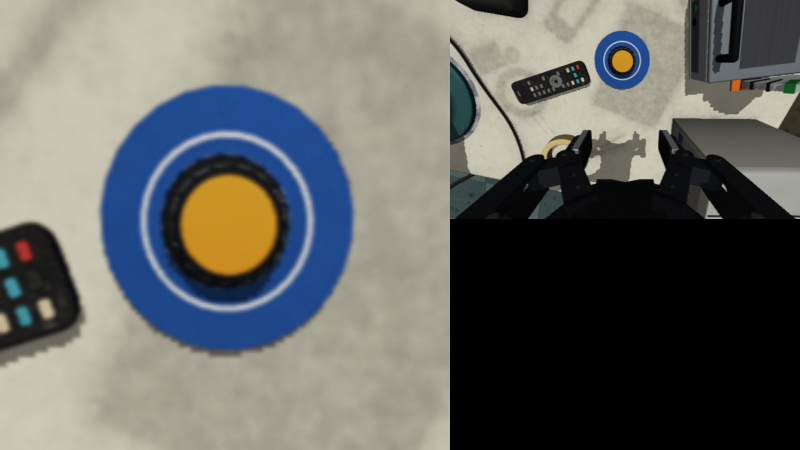

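The stack is good: amber on dark, concentric in the ring at about crop (228,222). The handle shows at full-picture (517,55). I'll refine the handle position from this wrist view and the earlier scene view.

```bash
python3 - <<'E'
from h import *
import pickle
def bar(c,z,R=60,V=45):
    u,v=map(int,proj(c,(.566,.108,.110))); u0,v0=max(u-R,0),max(v-R,0)
    g=cv2.cvtColor(c["color"],cv2.COLOR_BGR2GRAY)[v0:v+R,u0:u+R]
    cs,_=cv2.findContours((g<V).astype(np.uint8),cv2.RETR_EXTERNAL,cv2.CHAIN_APPROX_NONE)
    # nearest big contour
    cs=[k for k in cs if cv2.contourArea(k)>25]
    for k in cs:
        (x,y),s,a=cv2.minAreaRect(k); bx=cv2.boxPoints(((x,y),s,a))+[u0,v0]
        e=sorted(range(1,4),key=lambda i:np.linalg.norm(bx[i]-bx[0]))
        i=e[0]; m1=(bx[0]+bx[i])/2; o=[j for j in (1,2,3) if j!=i]; m2=(bx[o[0]]+bx[o[1]])/2
        A,B=ray(c,*m1,z),ray(c,*m2,z); d=B-A
        print((u,v),np.round([x+u0,y+v0],1),np.round(s,1),np.round((A+B)/2,4),round(np.linalg.norm(d),4),np.degrees(np.arctan2(d[1],d[0])))
s,t,_=pickle.load(open("c0.pkl","rb")); w=pickle.load(open("w6.pkl","rb"))
for n,c,R,V in(("w",w,55,40),("s",s,30,50),("t",t,22,60),("wnow",cam("wrist"),55,40)): print(n); bar(c,.110,R,V)
q=monitor.read_state();print(q["time"],q["tool_pos"],q["tcp_rot"])
E
```

```text
w
(516, 56) [510.5  55.5] [ 45.2 111.8] [0.5621 0.1066 0.11  ] 0.0715 97.19013010950358
s
(306, 190) [308.1 193. ] [34.9  4.3] [0.5691 0.1022 0.11  ] 0.0989 -85.04932496670237
(306, 190) [284. 170.] [20. 16.] [0.5181 0.1752 0.11  ] 0.0605 -94.77088133780012
t
(307, 209) [307.5 208.9] [ 4.6 31.3] [0.5667 0.1092 0.11  ] 0.0823 -83.13569703035738
wnow
(521, 57) [515.   56.5] [ 46.8 111.5] [0.5618 0.1071 0.11  ] 0.0707 97.77169783845174
12.2 [4.24064068e-01 2.92746662e-04 1.77439347e-01] [2.22228207 2.21902654 0.00249739]
```

>>> jog_arm --commands '[{"travel":[27,36,-6],"rot":[0,0,0],"claw":60},{"travel":[27,36,-6],"rot":[0,0,0],"claw":80},{"travel":[27,35,-6],"rot":[0,0,0],"claw":100},{"travel":[27,35,-5],"rot":[0,0,0],"claw":100},{"travel":[0,0,0],"rot":[0,0,-6],"claw":100}]'

```text
time: 12.7
tool_pos: [0.5681, 0.1132, 0.1977]
tcp_rot: [-2.094, -2.34, -0.001]
wrist_force: [-0.1, -0.4, -0.7]
width: 0.606
grip_force: 0.0
```

>>> jog_arm --commands '[{"travel":[0,0,20],"rot":[0,0,0],"claw":100},{"travel":[0,0,20],"rot":[0,0,0],"claw":100},{"travel":[0,0,0],"rot":[0,0,0],"claw":100},{"travel":[0,0,0],"rot":[0,0,0],"claw":100},{"travel":[0,0,0],"rot":[0,0,0],"claw":100}]'

```text
time: 13.2
tool_pos: [0.5656, 0.1094, 0.1601]
tcp_rot: [2.101, 2.336, 0.0]
wrist_force: [0.5, 0.1, 0.4]
width: 0.606
grip_force: 0.0
```

```bash
python3 - <<'E'
from h import *
import pickle
c=cam("wrist");s=cam("scene"); q=monitor.read_state();print(q["time"],q["tool_pos"],q["tcp_rot"],q["width"])
pickle.dump((c,s),open("w7.pkl","wb"))
print(proj(c,(.566,.108,.11)),proj(c,(.5695,.070,.11)),proj(c,(.562,.146,.11)))
u,v=map(int,proj(s,(.6,.1,.11)))
A=c["color"]; B=cv2.resize(s["color"][v-50:v+50,u-60:u+60],(480,400),interpolation=cv2.INTER_CUBIC)
p=np.zeros((400,800,3),np.uint8); p[:,:320]=A[:,160:480]; p[:,320:]=B; cv2.imwrite("pics/w7.png",p); print(u,v)
E
```

```text
13.3 [0.56613392 0.10914273 0.16086449] [2.10033039e+00 2.33482094e+00 2.27528565e-03] 0.6074927208787563
[319.27456065 218.13378045] [318.59421789 264.6329678 ] [319.31318204 166.47410926]
321 192
```

View pics/w7.png

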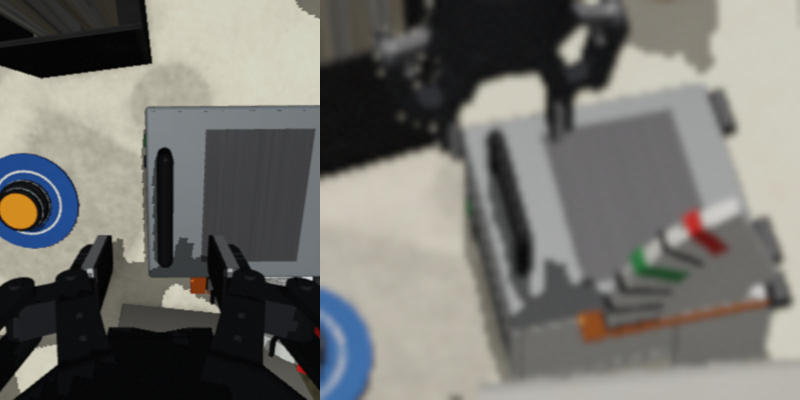

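Wrist half: the bar stands at picture u≈325, v from 148 to 268, parallel to the pads and about 3 mm beyond their midline. The right half shows the lid shut. I'll nudge forward, go down and grip.

>>> jog_arm --commands '[{"travel":[2,3,10],"rot":[0,0,0],"claw":100},{"travel":[0,0,25],"rot":[0,0,0],"claw":100},{"travel":[0,0,20],"rot":[0,0,0],"claw":100},{"travel":[0,0,12],"rot":[0,0,0],"claw":100},{"travel":[0,0,2],"rot":[0,0,0],"claw":100}]' --force 50

```text
time: 13.8
tool_pos: [0.5669, 0.1109, 0.0888]
tcp_rot: [-2.1, -2.334, 0.004]
wrist_force: [-0.4, 0.2, -0.5]
width: 0.607
grip_force: 0.0
```

>>> jog_arm --commands '[{"travel":[0,0,0],"rot":[0,0,0],"claw":140},{"travel":[0,0,0],"rot":[0,0,0],"claw":170},{"travel":[0,0,0],"rot":[0,0,0],"claw":190},{"travel":[0,0,0],"rot":[0,0,0],"claw":210},{"travel":[0,0,0],"rot":[0,0,0],"claw":240}]'

```text
time: 14.3
tool_pos: [0.569, 0.1113, 0.0917]
tcp_rot: [2.1, 2.335, 0.002]
wrist_force: [0.3, -0.1, 1.9]
width: 0.126
grip_force: 48.6
```

>>> jog_arm --commands '[{"travel":[0,0,0],"rot":[0,0,0],"claw":250},{"travel":[0,0,0],"rot":[0,0,0],"claw":250},{"travel":[0,0,0],"rot":[0,0,0],"claw":250},{"travel":[0,0,0],"rot":[0,0,0],"claw":250},{"travel":[0,0,0],"rot":[0,0,0],"claw":250}]'

```text
time: 14.8
tool_pos: [0.5689, 0.1112, 0.0916]
tcp_rot: [2.101, 2.335, 0.002]
wrist_force: [-0.4, 0.0, 5.3]
width: 0.124
grip_force: 49.0
```

```bash
python3 - <<'E'
import numpy as np
def pose(th):
    a=.2433+th; B=np.array([-149.4*np.cos(a),149.4*np.sin(a)]); k=th/2
    y=np.array([np.cos(k),-np.sin(k)]); z=np.array([-np.sin(k),-np.cos(k)])   # tool y,z in cleaner (x,z)
    return B+18.5*z,y,z,k
th=[0,.01,.03,.07,.11,.15,.19,.23,.27,.31,.35,.39,.43,.47,.50,.53,.55,.57,.59,.60,.61,.63]
for a,b in zip(th,th[1:]):
    p,y,z,k=pose(a); d=pose(b)[0]-p; print(b,np.round([d@y,d@z],1),round(np.degrees(b-a)/2,2), np.round(pose(b)[0]-pose(0)[0],1))
E
```

```text
0.01 [ 0.3 -1.4] 0.29 [0.3 1.4]
0.03 [ 0.6 -2.9] 0.57 [0.9 4.3]
0.07 [ 1.3 -5.7] 1.15 [ 2.2 10.1]
0.11 [ 1.4 -5.7] 1.15 [ 3.8 15.7]
0.15 [ 1.5 -5.7] 1.15 [ 5.6 21.3]
0.19 [ 1.6 -5.6] 1.15 [ 7.7 26.8]
0.23 [ 1.7 -5.6] 1.15 [ 9.9 32.2]
0.27 [ 1.8 -5.6] 1.15 [12.4 37.5]
0.31 [ 1.9 -5.5] 1.15 [15.  42.7]
0.35 [ 2.1 -5.5] 1.15 [17.9 47.8]
0.39 [ 2.2 -5.4] 1.15 [21.  52.8]
0.43 [ 2.3 -5.4] 1.15 [24.3 57.6]
0.47 [ 2.4 -5.3] 1.15 [27.7 62.3]
0.5 [ 1.8 -3.9] 0.86 [30.4 65.7]
0.53 [ 1.9 -3.9] 0.86 [33.2 69. ]
0.55 [ 1.3 -2.6] 0.57 [35.2 71.2]
0.57 [ 1.3 -2.6] 0.57 [37.1 73.3]
0.59 [ 1.3 -2.6] 0.57 [39.2 75.4]
0.6 [ 0.7 -1.3] 0.29 [40.2 76.4]
0.61 [ 0.7 -1.3] 0.29 [41.2 77.4]
0.63 [ 1.4 -2.5] 0.57 [43.3 79.4]
```

>>> jog_arm --commands '[{"travel":[0,0.3,-1.4],"rot":[0.3,0,0],"claw":250},{"travel":[0,0.6,-2.9],"rot":[0.6,0,0],"claw":250},{"travel":[0,1.3,-5.7],"rot":[1.15,0,0],"claw":250},{"travel":[0,1.4,-5.7],"rot":[1.15,0,0],"claw":250},{"travel":[0,1.5,-5.7],"rot":[1.15,0,0],"claw":250}]' --force 60

```text
time: 15.3
tool_pos: [0.5732, 0.1117, 0.1102]
tcp_rot: [-2.065, -2.295, 0.091]
wrist_force: [4.5, 0.8, -8.4]
width: 0.118
grip_force: 58.3
```

```bash
cat >> h.py <<'E'
H=np.array([.7096,.1241,.074])
def lid():
    from scipy.spatial.transform import Rotation as Ro
    q=monitor.read_state(); R=Ro.from_rotvec(q["tcp_rot"]).as_matrix()
    B=q["tool_pos"]-.0185*R[:,2]-H; e=np.array([np.cos(.104),np.sin(.104)])
    x=B[:2]@e; print(q["time"],"th",np.arctan2(B[2],-x)-.2433,"r",np.hypot(x,B[2]),q["wrist_force"],q["width"],q["grip_force"])
def pointer(c):
    "angle of the orange pointer and green/red marks about the hinge, ray onto scale plane (cleaner y=-.092)"
    e=np.array([np.cos(.104),np.sin(.104),0]); n=np.array([-e[1],e[0],0]); P0=H-.09*n
    K,R,t=map(np.array,(c["camera_matrix"],c["R"],c["t"])); o=-R.T@t
    h=cv2.cvtColor(c["color"],cv2.COLOR_BGR2HSV)
    for nm,lo,hi in(("orange",(5,150,90),(20,255,255)),("green",(45,80,50),(85,255,255)),("red",(172,120,80),(180,255,255)),("red2",(0,150,60),(4,255,255))):
        m=cv2.inRange(h,lo,hi); k=np.zeros_like(m); u,v=map(int,proj(c,P0-.05*e+[0,0,.05])); k[max(v-32,0):v+32,max(u-35,0):u+35]=1; m*=k
        p=np.argwhere(m)
        if len(p)<3: continue
        A=[]
        for vv,uu in p:
            d=R.T@np.linalg.solve(K,[uu,vv,1.]); X=o+d*((P0-o)@n)/(d@n)-P0; A.append((np.arctan2(X[2],-X@e),np.hypot(X[2],X@e)))
        A=np.array(A); far=A[A[:,1]>.5*A[:,1].max()]; print(nm,len(p),np.round(p.mean(0)[::-1],1),"ang %.3f"%np.median(far[:,0]),"r %.3f"%np.median(far[:,1]),np.round(far[:,1].max(),3))
E
python3 - <<'E'
from h import *
lid(); pointer(cam("scene"))
import pickle; s=pickle.load(open("c0.pkl","rb"))[0]; pointer(s)
E
```

```text
15.3 th 0.1399976123634876 r 0.1461314288024058 [ 4.529884    0.84238707 -8.38025377] 0.1175704050037496 58.26775074005127
orange 46 [330.6 220.2] ang 0.290 r 0.113 0.126
green 36 [343.1 208.4] ang 0.736 r 0.108 0.128
red2 29 [355.8 199.6] ang 1.092 r 0.112 0.135
orange 27 [332.6 223.7] ang 0.108 r 0.107 0.118
green 34 [343.3 208.6] ang 0.735 r 0.107 0.127
red2 28 [356. 200.] ang 1.091 r 0.110 0.133
```

The pointer is moving as expected, forces are small and the bar is held. Continuing along the arc.

>>> jog_arm --commands '[{"travel":[0,1.6,-5.6],"rot":[1.15,0,0],"claw":250},{"travel":[0,1.7,-5.6],"rot":[1.15,0,0],"claw":250},{"travel":[0,1.8,-5.6],"rot":[1.15,0,0],"claw":250},{"travel":[0,1.9,-5.5],"rot":[1.15,0,0],"claw":250},{"travel":[0,2.1,-5.5],"rot":[1.15,0,0],"claw":250}]'

```text
time: 15.85
tool_pos: [0.5838, 0.113, 0.1359]
tcp_rot: [-2.015, -2.239, 0.205]
wrist_force: [0.9, 1.4, -8.4]
width: 0.116
grip_force: 58.3
```

>>> jog_arm --commands '[{"travel":[0,2.2,-5.4],"rot":[1.15,0,0],"claw":250},{"travel":[0,2.3,-5.4],"rot":[1.15,0,0],"claw":250},{"travel":[0,2.4,-5.3],"rot":[1.15,0,0],"claw":250},{"travel":[0,1.8,-3.9],"rot":[0.86,0,0],"claw":250},{"travel":[0,0,0],"rot":[0,0,0],"claw":250}]'

```text
time: 16.35
tool_pos: [0.5958, 0.1143, 0.1546]
tcp_rot: [-1.975, -2.196, 0.287]
wrist_force: [-5.9, 0.9, -5.3]
width: 0.117
grip_force: 58.5
```

```bash
python3 - <<'E'
from h import *
lid(); pointer(cam("scene")); pointer(cam("top"))
E
```

```text
16.35 th 0.4894375577449602 r 0.14724912331491294 [-5.91516346  0.93795816 -5.34653215] 0.11665442644841571 58.471083641052246
orange 28 [334.2 210.5] ang 0.619 r 0.122 0.134
green 34 [343.3 208.4] ang 0.736 r 0.107 0.128
red2 28 [356.  199.9] ang 1.092 r 0.112 0.133
green 4 [336.2 182.2] ang -1.107 r 0.140 0.198
red2 4 [335.5 169.5] ang -1.138 r 0.085 0.113
```

>>> jog_arm --commands '[{"travel":[0,1.9,-3.9],"rot":[0.86,0,0],"claw":250},{"travel":[0,1.9,-3.9],"rot":[0.86,0,0],"claw":250},{"travel":[0,1.3,-2.6],"rot":[0.57,0,0],"claw":250},{"travel":[0,0.7,-1.3],"rot":[0.3,0,0],"claw":250},{"travel":[0,0,0],"rot":[0,0,0],"claw":250}]'

```text
time: 16.95
tool_pos: [0.6039, 0.1153, 0.1645]
tcp_rot: [-1.951, -2.169, 0.334]
wrist_force: [-8.3, 0.6, -5.0]
width: 0.115
grip_force: 58.9
```

>>> jog_arm --commands '[{"travel":[0,0,0],"rot":[0,0,0],"claw":250},{"travel":[0,0,0],"rot":[0,0,0],"claw":250},{"travel":[0,0,0],"rot":[0,0,0],"claw":250},{"travel":[0,0,0],"rot":[0,0,0],"claw":250},{"travel":[0,0,0],"rot":[0,0,0],"claw":250}]'

```text
time: 17.45
tool_pos: [0.6039, 0.1153, 0.1644]
tcp_rot: [-1.952, -2.17, 0.334]
wrist_force: [-6.7, -0.2, -6.0]
width: 0.112
grip_force: 58.9
```

```bash
python3 - <<'E'
from h import *
lid(); c=cam("scene"); pointer(c); t=cam("top")
print([np.round(np.array(x),4) for x in chk(t,.032,.023,(5,120,60),(35,255,255))])
q=monitor.read_state();print(q["q"],q["joint_vel"].max())
u,v=340,205
B=cv2.resize(c["color"][v-50:v+50,u-60:u+60],(720,600),interpolation=cv2.INTER_CUBIC); cv2.imwrite("pics/s8.png",B)
E
```

```text
17.45 th 0.5783874572353731 r 0.14760727772474524 [-6.70411722 -0.23255945 -6.03935408] 0.11193081152118645 58.89604926109314
orange 47 [339.6 209.6] ang 0.665 r 0.117 0.138
green 25 [343.1 208.1] ang 0.745 r 0.108 0.128
red2 29 [355.9 199.7] ang 1.092 r 0.112 0.133Traceback (most recent call last):
  File "<stdin>", line 3, in <module>
  File "h.py", line 30, in chk
    p=blob(c,(95,100,40),(125,255,255),(max(u-R,0),max(v-R,0),u+R,v+R))
  File "h.py", line 16, in blob
    k=max(cs,key=cv2.contourArea)
ValueError: max() iterable argument is empty
```

>>> jog_arm --commands '[{"travel":[0,1,-2],"rot":[0.45,0,0],"claw":250},{"travel":[0,1,-2],"rot":[0.4,0,0],"claw":250},{"travel":[0,0,0],"rot":[0,0,0],"claw":250},{"travel":[0,0,0],"rot":[0,0,0],"claw":250},{"travel":[0,0,0],"rot":[0,0,0],"claw":250}]'

```text
time: 18.05
tool_pos: [0.6067, 0.1156, 0.1676]
tcp_rot: [-1.944, -2.161, 0.349]
wrist_force: [-6.9, 0.7, -6.3]
width: 0.115
grip_force: 58.9
```

```bash
python3 - <<'E'
from h import *
lid(); c=cam("scene"); pointer(c)
u,v=340,205
B=cv2.resize(c["color"][v-25:v+25,u-30:u+30],(480,400),interpolation=cv2.INTER_CUBIC)
D=cv2.resize(c["color"][180:280,210:290],(320,400),interpolation=cv2.INTER_CUBIC)
cv2.imwrite("pics/s9.png",np.hstack([B,D]))
E
```

```text
18.05 th 0.6078990648207979 r 0.14774605117120693 [-6.92421972  0.72237244 -6.28121   ] 0.11471173043092484 58.87448966503143
orange 39 [339.8 208.6] ang 0.698 r 0.119 0.136
green 12 [343.5 208. ] ang 0.751 r 0.110 0.125
red2 30 [355.8 199.6] ang 1.092 r 0.113 0.135
```

View pics/s9.png

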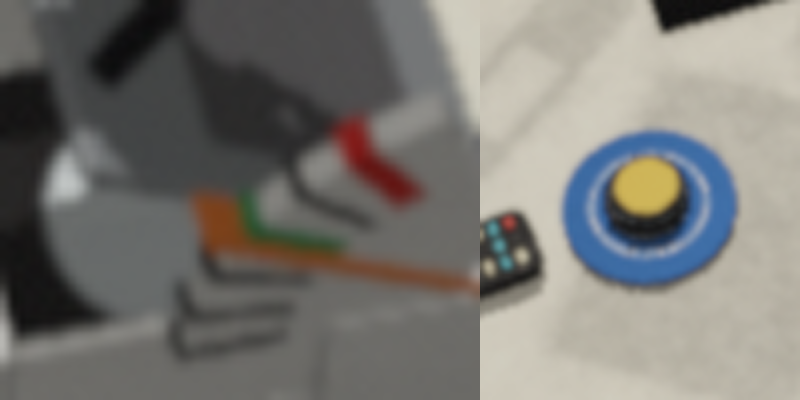

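The last picture shows the pointer just under the green mark, in front of the face marks: black 0.4 at (260,275), 0.2 at (240,312), 0 at (230,345), red at (385,180). The stack on the plate (650,205) is untouched. My colour mask mixes the scale's rim and face, so I'll fit the face marks alone and read the pointer against them.

```bash
cat > p.py <<'E'
from h import *
import pickle
th=np.array([0,.2,.4,.6,.8,1.])
inn=np.array([(285,338),(295,308),(310,280),(343,246),(370,225),(412,198)])/8+[310,180]
out=np.array([(180,352),(190,315),(208,268),(255,235),(300,190),(355,160)])/8+[310,180]
def res(p):
    c,a,b=p[:2],p[2:4],p[4:6]
    D=-np.cos(th)[:,None]*a+np.sin(th)[:,None]*b
    # inner radius of the black and of the broad marks may differ: keep only the offset across each mark
    r=[]
    for P in(inn,out):
        w=P-c; r+=list((w[:,0]*D[:,1]-w[:,1]*D[:,0])/np.linalg.norm(D,axis=1))
    return r
# scale fixed from geometry: projection of hinge on the scale face and of its axes
e=np.array([np.cos(.104),np.sin(.104),0]); n=np.array([-e[1],e[0],0]); P0=H-.09*n
s=pickle.load(open("c0.pkl","rb"))[0]
c0=proj(s,P0); a0=(proj(s,P0+.1*e)-c0); b0=(proj(s,P0+[0,0,.1])-c0)
f=least_squares(lambda d:np.r_[res(np.r_[c0+d[:2],a0,b0]),.05*d],[0,0])
d=f.x; print("model shift px",d,"res",np.round(f.fun,1))
par=proj(s,P0-.002*n)-c0; print("parallax px for 2 mm",par)
def point(c):
    h=cv2.cvtColor(c["color"],cv2.COLOR_BGR2HSV); m=cv2.inRange(h,(5,130,50),(22,255,255)); m[:,:330]=0; m[:,372:]=0; m[:195]=0; m[232:]=0
    v,u=np.nonzero(m); k=u>341; 
    q=np.c_[u,v][k]-c0-d-par
    A=np.c_[-a0,b0]/.1; X=np.linalg.solve(A,q.T).T
    ang=np.arctan2(X[:,1],X[:,0]); r=np.hypot(*X.T); g=r>.04
    return "n %d median %.3f mean %.3f r %.3f-%.3f"%(g.sum(),np.median(ang[g]),ang[g].mean(),r[g].min(),r[g].max())
E
python3 - <<'E'
from p import *
print("shut",point(s)); print("now",point(cam("scene")))
E
```

```text
model shift px [ 0.4220566  -2.33312644] res [ 0.5  0.2  0.2 -0.7  0.1 -0.4 -0.2  0.1 -0.6  0.3 -0.2  0.7  0.  -0.1]
parallax px for 2 mm [0.23403037 0.70356623]
shut n 12 median 0.003 mean 0.007 r 0.061-0.081
now n 28 median 0.578 mean 0.579 r 0.044-0.106
```

With the mark-only fit, the shut lid reads 0.003 (it should be 0) and the pointer now reads 0.578. Arm kinematics give about 0.60. A last small nudge.

>>> jog_arm --commands '[{"travel":[0,0.7,-1.3],"rot":[0.3,0,0],"claw":250},{"travel":[0,0,0],"rot":[0,0,0],"claw":250},{"travel":[0,0,0],"rot":[0,0,0],"claw":250},{"travel":[0,0,0],"rot":[0,0,0],"claw":250},{"travel":[0,0,0],"rot":[0,0,0],"claw":250}]'

```text
time: 18.65
tool_pos: [0.6076, 0.1157, 0.1685]
tcp_rot: [-1.941, -2.157, 0.355]
wrist_force: [-7.8, -0.1, -6.0]
width: 0.118
grip_force: 58.8
```

```bash
python3 - <<'E'
from p import *
c=cam("scene"); print(point(c)); lid()
b=blob(c,(95,120,40),(125,255,255),(220,200,285,260)); a=blob(c,(10,120,60),(35,255,255),(230,205,275,255))
P,A=ray(c,b[0],b[1],.008),ray(c,a[0],a[1],.032); print(P,A)
if np.hypot(*(A-P)[:2])<.006: print(workorder.finish_job())
E
```

```text
model shift px [ 0.4220566  -2.33312644] res [ 0.5  0.2  0.2 -0.7  0.1 -0.4 -0.2  0.1 -0.6  0.3 -0.2  0.7  0.  -0.1]
parallax px for 2 mm [0.23403037 0.70356623]
n 30 median 0.589 mean 0.588 r 0.041-0.106
18.7 th 0.6167618515066314 r 0.14777943191126844 [-7.58913734  0.45104479 -6.17985007] 0.11798391416974126 58.776365518569946
[0.42432559 0.06969968 0.008     ] [0.42511134 0.07063268 0.032     ]
the job is handed in; nothing more can be done
None
```

The job is handed in at 18.7 s: the dark filter lies on the plate with the amber on top, about 1 mm off the ring's centre, and the gripper is still holding the lid with the pointer at the green mark, reading 0.59 by camera and 0.62 by arm position.

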